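Bring the vial carousel to the spectrometer and hold its lid open

ROBOT

A 6-joint arm with a two-finger parallel gripper is mounted at the origin on the work surface. World frame = base frame: x ahead of the robot, y to its left, z up, the work surface at z = 0. Lengths are in m, angles in degrees, forces in N, time in s.
With the tool pointing down it reaches from about 0.25 to 0.725 m from the base axis. Payload 9.7 kg.
Tool frame: the origin (TCP) lies on the centre line of the jaws, within the pads' length; the fingertips stand 19 mm ahead of it and the grasp point (between the pads) is the TCP; z points along the fingers, y is the direction in which the jaws open and shut (so a half turn about z gives the same grasp; the last joint's range is limited). The gripper opens to 85 mm and grips with 20 to 120 N. Pads are 22 mm wide; open, the fingers measure 114 mm over their backs; the gripper's body (76 mm by 85 mm) begins 54 mm behind the grasp point. The pads swing forward as they close: fully open they stand 13 mm farther back than shut.
Start: joints at [-71.391, 4.979, 10.078, 95.1, 0, 90], TCP at [0.176, -0.521, 0.25] pointing down, gripper open.
Joint ranges: [-179.16, 179.16], [-48.56, 103.87], [-65.8, 70.77], [-126.05, 130.52], [-82.76, 87.17], [-180, 180]. Speed limits (degrees/s): [127.2, 127.2, 147.25, 180, 180, 180].

INTERFACE

Orientations are given as [roll, pitch, yaw] about the fixed x, y, z axes, in that order (R = Rz(yaw) Ry(pitch) Rx(roll)).
In Python, from workcell import bot gives the robot as it stands.
- The arm moves only by the tool servo_tool, never from a script. Its argument "motion" is a list that holds one entry, the list of rows, each a list of 6 numbers: the shift along the tool's x, y, z in mm, then the turn, a rotation vector about the tool's x, y, z in rad. A call has 1 to 5 rows; each row shifts and turns the commanded pose from where the row before left it, along the tool's axes as they then stand; what a row does not reach is not made up. A row lasts 1/10 s, in which the tool goes at most 50 mm and 8.59 degrees, less where a joint would pass 70% of its speed; a pose out of reach is approached as far as the arm can. A call is refused whole if a number of a shift passes 50 or a number of a turn 0.15, either way. A call with a gripper value outside its range is refused whole. "gripper" is the finger opening in mm, from 0 to 85.4, set as the call begins (left out, the last holds). The fingers move at their own pace and stop on an object; "newtons" is the grip in N (left out, the last holds). Time passes only in rows, so rows that do not move let the fingers close. It gives the time, the measured TCP pose, the force and the opening at its end, in the units of the state.
- bot.get_obs(): the state, without advancing time (a new reading comes with each control period).
- bot.camera(name): name is "side" or "top" or "wrist"; returns a dict with "color" (420x560x3 uint8, red, green, blue), "fx", "fy", "cx", "cy" (pixels), "R" (3x3) and "t" (3): a world point X has camera coordinates R X + t. Camera axes: x right, y down, z forward; pixel columns grow to the right and rows downward; lengths in m; the calibration is good to about 2 mm. A picture is of the moment at which its call begins. There is no depth.
- bot.job_done(): hands the job in, once; it reports no verdict.
Trained networks look in a picture, given as the dict that the camera call returned (one of the last four; its "shot" number tells which), for a name from the list of things; names that differ only in an ending like _2 or _b are one class to them, and where a whole thing is asked for, a point or a joint stands for the part that bears it (a point fixed in the world has none). Each returns a list of dicts, best first, with "confidence" (0 to 1); they miss things now and then, are a little off and sometimes report something else, mostly with a low value. They report only what shows in the picture. A call takes as long as a camera call. They do not tell look-alikes from the thing itself.
- bot.look_for(picture, label): "rect" ([left, top, width, height] in pixels, round what is visible of it).
The state is a dict: "time": time; "q": joint angles; "qd": joint speeds; "joint_efforts": joint torques, N m; "ee_pos": TCP position; "tcp_rot": TCP orientation; "wrist_force": force on the tool from outside, world axes, zero at the start; "torque": the same for the moment, N m; "opening": finger opening in m.
Only numpy, scipy, OpenCV 4.12 (cv2) and the standard library are available. Lean on these libraries where they do the work, as an engineer would, in place of code of your own. Each camera call takes 0.05 s, during which the arm holds its last target.

TASK

Get the spectrometer ready for a colleague to load: slide the round vial carousel along the bench, without lifting or tipping it, until it stands fully on the round rubber mat. Then raise the spectrometer's lid to 45 degrees open and keep holding it there: the lid drops shut if let go, so the program finishes while the robot is still holding it. Leave the bottle, the beaker and the wipes box where they are.

Things in the scene. Friction and masses are not known exactly. Their poses are not given: they have to be found in the camera images.
- carousel: Loose round grey vial carousel: a drum 110 mm across and 40 mm high, with a ring of ten glass vials with white caps (13 mm thick) standing out of its top to 56 mm. About 0.45 kg, slides on the bench. Origin: centre of its underside, z up.
- mat: Dark round rubber mat, 160 mm across, let in flush with the bench (no edge to climb), to the left of the spectrometer (+y side). Fixed. Origin: its centre, at bench height.
- spectrometer: White benchtop instrument, fixed: 300 mm deep (its x), 340 mm wide (its y), 160 mm high. Its upper front edge is cut back at 45 degrees, from 85 mm high at the front to 155 mm high 70 mm behind the front. Origin: centre of its underside; its x points from front to rear, its front looks towards the robot.
- lid (a joint): Opening angle (rad) of the dark lid in the middle of the spectrometer: 0 shut, as at every start; grows as its front rises; stop at 1.4; 45 degrees is 0.785. The hinge line is level, along the spectrometer's y. Free hinge with a weak closing spring: 2 to 5 N upward at the bar carries the lid; let go, it falls shut from any angle.
- lid_hinge (a point): Middle of the lid's hinge line: at (62, 0, 155) mm in the spectrometer's frame. Axes are the lid's own: when shut x points to the rear, y along the hinge line to the left seen from the robot, z up; they turn with the lid.
- lid_bar (a point): Middle of the lid's aluminium bar handle: round, 12 mm thick, along y, 88 mm clear between its two posts. It stands 45 mm (to its centre line) off the middle of the lid's 45-degree sloping front face, so fingers fit behind it. Lid shut: bar centre 212 mm to the front of and 2 mm below the hinge line, 153 mm above the bench. Lid 160 mm wide, 0.5 kg. Axes as lid_hinge.
- bottle: Bystander: glass bottle with blue cap, 70 mm across, 150 mm high, beyond the mat on the left. Origin: centre of its underside.
- beaker: Bystander: open glass beaker, 66 mm across, 80 mm high, at the right, in front of the spectrometer's right end. Origin: centre of its underside.
- wipes: Bystander: cardboard wipes box, 110 x 120 x 60 mm high, beyond the mat. Origin: centre of its underside.
Things that resemble listed ones, but are neither listed nor needed, are in the scene too. Several things look just like the carousel: the one meant starts farthest to the robot's right.

How it is judged (in metres and radians):
On the way, in this order (a step that is already met when the one before it is completed fails the run):
1. the carousel stands still, fully on the mat, and the lid is still shut (horizontal distance between carousel and mat below 0.025 m and linear speed of carousel below 0.02 m/s and value of joint lid below 0.08 rad), for 0.2 s.
2. the lid is up at 45 degrees, held by the robot (value of joint lid between 0.68 and 0.89 rad and contact force between any of the fingers, the arm and lid above 0.3 N), for 0.3 s.
At the end, for the whole second after the job is handed in: The lid is still, 45 degrees open within 6 degrees, carried by the robot alone (touching it with more than 0.3 N), and the carousel stands upright on the bench with its centre within 25 mm of the mat's centre (fully on the mat) (all of step 2 and velocity of joint lid between -0.1 and 0.1 rad/s and contact force between each of carousel, bottle, beaker, wipes and lid below 0.05 N and horizontal distance between carousel and mat below 0.025 m and height (world z) of carousel below 0.008 m and angle between carousel's own z axis and vertical below 0.1 rad); the arm keeps its last pose, push and grip.
It fails at once if the carousel is lifted off the bench by more than 15 mm (height (world z) of carousel above 0.015 m).
It fails at once if the carousel is tipped by more than 20 degrees (angle between carousel's own z axis and vertical above 0.35 rad).
It fails at once if the bottle, beaker or wipes box is moved by more than 20 mm (distance of any of bottle, beaker, wipes from where it was at the start of the episode above 0.02 m).
It also fails if it takes over 58 s, if anything falls off the work surface, if the arm or the gripper's body presses on something with over 40 N, if the wrist force passes 120 N, or if a joint passes its speed limit or range.

## Working session

There is one attempt and no reset: what is moved stays moved. The work goes in short steps, Python scripts to look and compute and a tool call to move; the robot and the scene stay as the last step left them, time stands still between calls to the robot, and variables do not carry over. Pictures are saved under pics/ and viewed, and the job is handed in when it is done.

Besides the shell and the picture viewer there is one more tool, called after "Request:" as name(argument=value, ...) on one line, values as JSON. servo_tool: Moves the arm, as the interface text tells. Its arguments: {"type":"object","properties":{"motion":{"type":"array","items":{"type":"array","items":{"type":"array","items":{"type":"number"}}}},"gripper":{"type":"number"},"newtons":{"type":"number"}},"required":["motion"]}

```bash
mkdir -p pics; ls
cat > h.py <<'E'
import numpy as np, cv2
from workcell import bot
def save(p,n): cv2.imwrite(f'pics/{n}.png',cv2.cvtColor(p['color'],cv2.COLOR_RGB2BGR))
def pix2z(p,u,v,z):
    R=np.array(p['R']);t=np.array(p['t']);c=-R.T@t
    d=R.T@np.array([(u-p['cx'])/p['fx'],(v-p['cy'])/p['fy'],1]);return c+d*(z-c[2])/d[2]
def proj(p,X):
    c=np.array(p['R'])@np.array(X)+np.array(p['t']);return c[0]/c[2]*p['fx']+p['cx'],c[1]/c[2]*p['fy']+p['cy']
E
python3 - <<'E'
from h import *
for n in ['top','side']:
    p=bot.camera(n); save(p,n+'0'); R=np.array(p['R']);print(n,p['fx'],(-R.T@np.array(p['t'])).round(3),R.round(2).tolist())
    for l in ['carousel','mat','spectrometer','lid','lid_bar','bottle','beaker','wipes']:
        for d in bot.look_for(p,l): print(n,l,np.round(d['rect']),round(d['confidence'],2))
o=bot.get_obs();print(o)
E
```

```text
pics
top 485.4392721544839 [0.262 0.084 1.638] [[0.02, -1.0, 0.0], [-0.98, -0.02, -0.19], [0.19, 0.0, -0.98]]
top carousel [116. 237.  34.  36.] 0.75
top carousel [147. 263.  41.  34.] 0.73
top carousel [183. 203.  35.  35.] 0.72
top mat [220. 194.  44.  46.] 0.71
top spectrometer [310. 115. 112. 103.] 0.91
top lid [338. 142.  52.  71.] 0.62
top lid_bar [338. 147.  57.  64.] 0.86
top bottle [184. 159.  26.  23.] 0.94
top beaker [410. 240.  24.  16.] 0.63
top beaker [183. 156.  28.  28.] 0.53
top wipes [221. 138.  38.  44.] 0.83
side 454.3602645039243 [-0.216  0.954  0.857] [[-0.75, -0.67, -0.02], [-0.35, 0.41, -0.84], [0.57, -0.62, -0.54]]
side carousel [165. 328.  53.  51.] 0.84
side carousel [232. 315.  47.  53.] 0.61
side carousel [209. 268.  44.  36.] 0.58
side mat [229. 246.  56.  35.] 0.94
side spectrometer [240. 131. 122.  93.] 0.71
side lid [273. 149.  74.  45.] 0.69
side lid_bar [279. 146.  70.  50.] 0.63
side bottle [168. 224.  33.  53.] 0.71
side beaker [383. 175.  19.  24.] 0.94
side beaker [279. 146.  69.  49.] 0.3
side wipes [188. 210.  50.  43.] 0.71
{'time': 0.9, 'q': array([-7.13915077e+01,  4.97932690e+00,  1.00779294e+01,  9.50976726e+01,
        1.26952164e-03,  8.99995114e+01]), 'qd': array([ 0.06225755, -0.09784282,  0.01519259,  0.03859657, -0.01411082,
       -0.02904059]), 'joint_efforts': array([ 2.59441431e-04, -5.20089447e+01,  4.64864445e+01,  8.83767298e-04,
       -2.05911107e-05, -1.21227691e-05]), 'ee_pos': array([ 0.17551328, -0.52125308,  0.25027749]), 'tcp_rot': array([ 1.79999070e+02, -1.26951371e-03,  1.86089809e+01]), 'wrist_force': array([-0.0933124 ,  0.18904905,  0.1254062 ]), 'torque': array([-0.01080801, -0.00055303, -0.01407906]), 'opening': 0.08536229465681758}
```

View pics/top0.png

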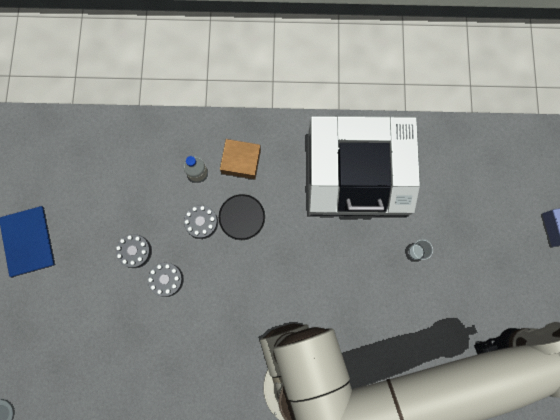

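View pics/side0.png

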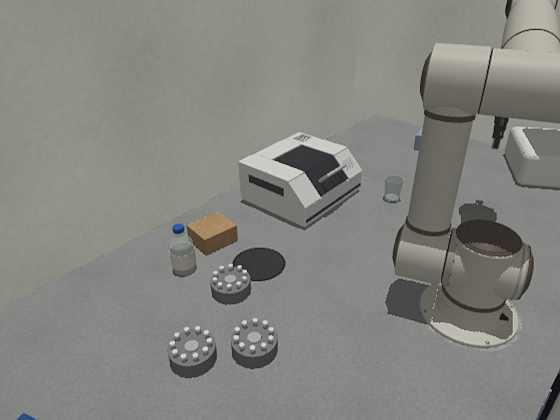

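Run:
```python
from h import *
p=bot.camera('top');c=p['color']
for n,u,v,z in [('car1',200,221,.045),('car2',133,251,.045),('car3',165.5,280,.045),('mat',242,217,0),('bottlecap',191,161,.15),('bar',366,205,.153),('hingeL',340,142,.157),('hingeR',391.5,142,.157),('specFL',311,213,.085),('specFR',415,214,.085),('specRL',311,117,.16),('specRR',416,117,.16)]+[('w',*a,.06) for a in [(227,140),(261,146),(256,178),(221,171)]]:
    print(n,pix2z(p,u,v,z).round(3))
x=cv2.resize(c[100:300,100:440],None,fx=2.35,fy=2.35,interpolation=cv2.INTER_CUBIC)
cv2.imwrite('pics/topz.png',x[:,:,::-1])
s=bot.camera('side')
x=cv2.resize(s['color'][120:300,150:420],None,fx=2.9,fy=2.9,interpolation=cv2.INTER_CUBIC)
cv2.imwrite('pics/sidez.png',x[:,:,::-1])
for n,u,v,z in [('bar',334,173,.153),('mat',259,263.5,0)]:print('side',n,pix2z(s,u,v,z).round(3))
```

```text
car1 [0.522 0.344 0.045]
car2 [0.418 0.559 0.045]
car3 [0.326 0.446 0.045]
mat [0.546 0.209 0.   ]
bottlecap [0.697 0.366 0.15 ]
bar [ 0.566 -0.188  0.153]
hingeL [ 0.769 -0.107  0.157]
hingeR [ 0.773 -0.272  0.157]
specFL [ 0.55  -0.022  0.085]
specFR [ 0.554 -0.36   0.085]
specRL [ 0.85  -0.014  0.16 ]
specRR [ 0.858 -0.352  0.16 ]
w [0.801 0.265 0.06 ]
w [0.782 0.148 0.06 ]
w [0.67  0.162 0.06 ]
w [0.691 0.28  0.06 ]
side bar [ 0.551 -0.164  0.153]
side mat [0.547 0.21  0.   ]
```

View pics/topz.png

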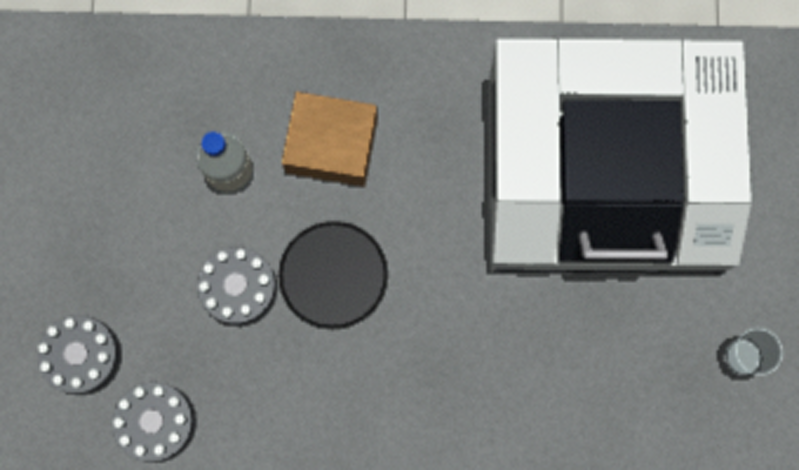

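View pics/sidez.png

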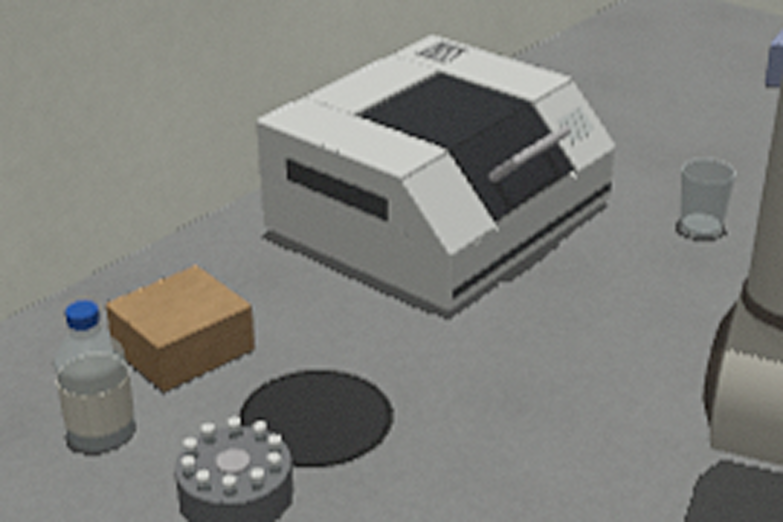

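```bash
cat >> h.py <<'E'
from scipy.spatial.transform import Rotation as Ro
def cur():
    o=bot.get_obs(); return np.array(o['ee_pos']),Ro.from_euler('xyz',o['tcp_rot'],degrees=True),o
def plan(pt,rt,n,p0=None,r0=None):
    if p0 is None: p0,r0,_=cur()
    rt=rt if isinstance(rt,Ro) else Ro.from_euler('xyz',rt,degrees=True)
    dv=(r0.inv()*rt).as_rotvec(); p=np.array(p0);r=r0
    for i in range(n):
        tgt=np.array(p0)+(np.array(pt)-p0)*(i+1)/n
        d=np.round(r.inv().apply(tgt-p)*1000,1); w=np.round(dv/n,4)
        print([*d.tolist(),*w.tolist()])
        p=p+r.apply(d)/1000; r=r*Ro.from_rotvec(w)
    print('end',p.round(4),r.as_euler('xyz',degrees=True).round(2))
E
python3 -c "
from h import *
plan([.40,-.19,.35],[180,0,91],10)"
```

```text
[31.8, -24.2, -10.0, -0.0, 0.0, -0.1263]
[34.7, -20.0, -9.9, -0.0, 0.0, -0.1263]
[36.9, -15.6, -10.0, -0.0, 0.0, -0.1263]
[38.5, -10.7, -10.0, -0.0, 0.0, -0.1263]
[39.6, -5.8, -10.0, -0.0, 0.0, -0.1263]
[40.0, -0.7, -9.9, -0.0, 0.0, -0.1263]
[39.8, 4.3, -10.0, -0.0, 0.0, -0.1263]
[38.9, 9.2, -10.0, -0.0, 0.0, -0.1263]
[37.5, 14.1, -9.9, -0.0, 0.0, -0.1263]
[35.4, 18.7, -10.0, -0.0, 0.0, -0.1263]
end [ 0.4  -0.19  0.35] [-180.      0.     90.97]
```

Request:
servo_tool(motion=[[[32, -24, -10, 0, 0, -0.126], [35, -20, -10, 0, 0, -0.126], [37, -15.5, -10, 0, 0, -0.126], [38.5, -10.5, -10, 0, 0, -0.126], [39.5, -6, -10, 0, 0, -0.126]]])

```text
time: 1.5
ee_pos: [0.2889, -0.3544, 0.3008]
tcp_rot: [180.0, 0.0, 55.0]
wrist_force: [-0.1, -0.6, -0.8]
opening: 0.0853
```

Request:
servo_tool(motion=[[[40, -1, -10, 0, 0, -0.126], [40, 4.5, -10, 0, 0, -0.126], [39, 9, -10, 0, 0, -0.126], [37.5, 14, -10, 0, 0, -0.126], [35.5, 18.5, -10, 0, 0, -0.126]]])

```text
time: 2.0
ee_pos: [0.4012, -0.1883, 0.3509]
tcp_rot: [180.0, 0.0, 91.1]
wrist_force: [2.2, -1.2, -0.8]
opening: 0.0852
```

Run:
```python
from h import *
p=bot.camera('wrist');save(p,'w1');R=np.array(p['R']);c=-R.T@np.array(p['t']);print(c.round(3),R.round(2).tolist(),p['fx'])
print(bot.look_for(p,'lid_bar'));a,b,o=cur();print(a,o['tcp_rot'],o['q'].round(1),o['time'])
t=bot.camera('top');save(t,'t1')
```

```text
[ 0.4   -0.121  0.475] [[1.0, 0.02, -0.0], [0.02, -0.96, 0.27], [0.0, -0.27, -0.96]] 375.75201110087113
[{'rect': [427.6, 91.6, 132.4, 183.9], 'confidence': 0.85}]
[ 0.40251155 -0.18680904  0.35138307] [1.79888561e+02 3.26553257e-04 9.12951120e+01] [-24.9  -5.9  10.8 106.6   0.   63.8] 2.1
```

View pics/w1.png

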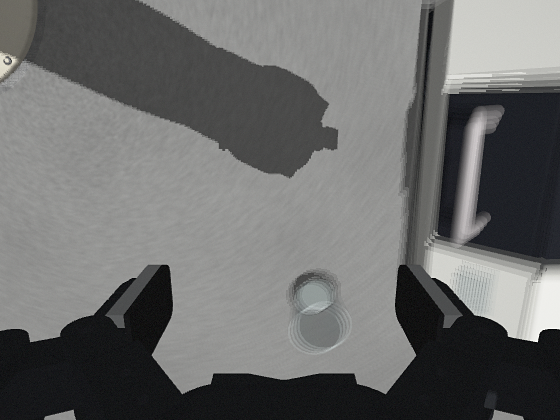

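View pics/t1.png

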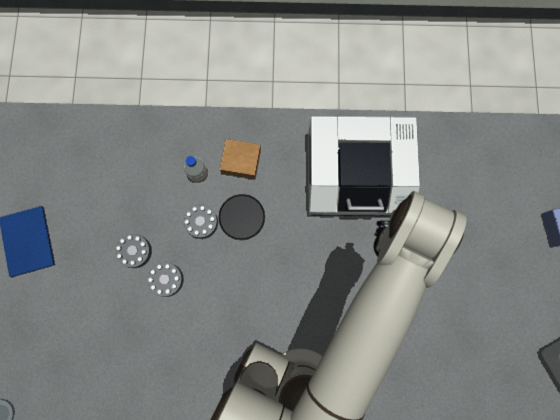

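Run:
```python
from h import *
p=bot.camera('wrist');save(p,'w2')
import pickle;pickle.dump(p,open('w2.pkl','wb'))
x=cv2.resize(p['color'][60:300,400:560],None,fx=2.5,fy=2.5,interpolation=cv2.INTER_CUBIC);cv2.imwrite('pics/w2z.png',x[:,:,::-1])
print(bot.get_obs()['time'])
```

```text
2.2
```

View pics/w2z.png

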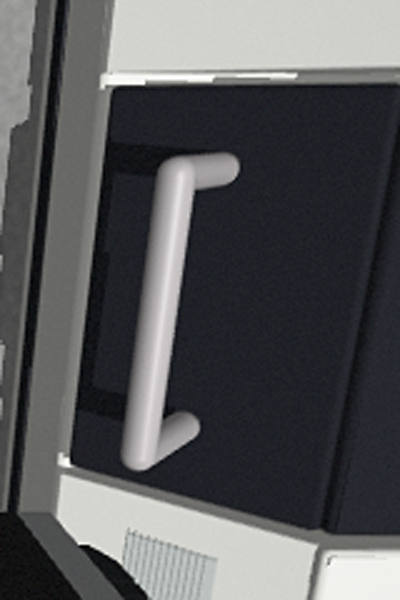

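Run:
```python
from h import *
import pickle;p=pickle.load(open('w2.pkl','rb'))
a=pix2z(p,470,126.4,.153);b=pix2z(p,456,243.6,.153);print(a,b,(a+b)/2,np.linalg.norm(a-b))
d=a-b;print(np.degrees(np.arctan2(-d[0],d[1])))
pt=[.4977,.425+.05,.15]
plan([.42,.40,.25],[180,0,100],13)
```

```text
[ 0.55695033 -0.13691063  0.153     ] [ 0.55992298 -0.24166368  0.153     ] [ 0.55843665 -0.18928716  0.153     ] 0.10479522416176604
1.6254858812369521
[45.3, 2.2, 7.7, 0.0, 0.0, -0.0122]
[45.3, 2.7, 7.7, 0.0, 0.0, -0.0122]
[45.2, 3.2, 7.7, 0.0, 0.0, -0.0122]
[45.2, 3.8, 7.7, 0.0, 0.0, -0.0122]
[45.1, 4.4, 7.7, 0.0, 0.0, -0.0122]
[45.1, 4.9, 7.7, 0.0, 0.0, -0.0122]
[45.1, 5.5, 7.7, 0.0, 0.0, -0.0122]
[44.9, 6.0, 7.7, 0.0, 0.0, -0.0122]
[44.9, 6.6, 7.7, 0.0, 0.0, -0.0122]
[44.8, 7.1, 7.7, 0.0, 0.0, -0.0122]
[44.7, 7.6, 7.7, 0.0, 0.0, -0.0122]
[44.6, 8.2, 7.7, 0.0, 0.0, -0.0122]
[44.5, 8.8, 7.7, 0.0, 0.0, -0.0122]
end [0.42 0.4  0.25] [1.800e+02 2.000e-02 9.996e+01]
```

Run:
```python
from h import *
plan([.508,.423,.20],[180,0,100],15)
```

```text
[40.7, 7.8, 10.0, 0.0, 0.0, -0.0106]
[40.6, 8.1, 10.0, 0.0, 0.0, -0.0106]
[40.6, 8.7, 10.0, 0.0, 0.0, -0.0106]
[40.4, 9.0, 10.0, 0.0, 0.0, -0.0106]
[40.3, 9.5, 10.1, 0.0, 0.0, -0.0106]
[40.3, 9.9, 10.0, 0.0, 0.0, -0.0106]
[40.1, 10.3, 10.0, 0.0, 0.0, -0.0106]
[40.0, 10.8, 10.0, 0.0, 0.0, -0.0106]
[39.9, 11.2, 10.0, 0.0, 0.0, -0.0106]
[39.8, 11.6, 10.0, 0.0, 0.0, -0.0106]
[39.7, 12.0, 10.0, 0.0, 0.0, -0.0106]
[39.5, 12.4, 10.0, 0.0, 0.0, -0.0106]
[39.4, 12.9, 10.0, 0.0, 0.0, -0.0106]
[39.2, 13.3, 10.0, 0.0, 0.0, -0.0106]
[39.2, 13.7, 10.1, 0.0, 0.0, -0.0106]
end [0.508 0.423 0.2  ] [1.800e+02 2.000e-02 9.999e+01]
```

Request:
servo_tool(motion=[[[40.5, 8, 10, 0, 0, -0.0106], [40.5, 8, 10, 0, 0, -0.0106], [40.5, 8.5, 10, 0, 0, -0.0106], [40.5, 9, 10, 0, 0, -0.0106], [40.5, 9.5, 10, 0, 0, -0.0106]]], gripper=70)

```text
time: 2.7
ee_pos: [0.4362, 0.0143, 0.2997]
tcp_rot: [180.0, 0.0, 93.6]
wrist_force: [0.5, -0.0, -0.0]
opening: 0.0696
```

Request:
servo_tool(motion=[[[40, 10, 10, 0, 0, -0.0106], [40, 10.5, 10, 0, 0, -0.0106], [40, 11, 10, 0, 0, -0.0106], [40, 11, 10, 0, 0, -0.0106], [40, 11.5, 10, 0, 0, -0.0106]]])

```text
time: 3.2
ee_pos: [0.473, 0.2182, 0.2496]
tcp_rot: [-180.0, 0.0, 96.7]
wrist_force: [1.8, 0.2, 1.0]
opening: 0.0698
```

Request:
servo_tool(motion=[[[39.5, 12, 10, 0, 0, -0.0106], [39.5, 12.5, 10, 0, 0, -0.0106], [39.5, 13, 10, 0, 0, -0.0106], [39, 13.5, 10, 0, 0, -0.0106], [39, 13.5, 10, 0, 0, -0.0106]]])

```text
time: 3.7
ee_pos: [0.51, 0.4216, 0.1993]
tcp_rot: [-180.0, 0.0, 99.7]
wrist_force: [1.2, -0.5, 0.4]
opening: 0.07
```

Request:
servo_tool(motion=[[[0, 0, 0, 0, 0, 0], [0, 0, 0, 0, 0, 0]]])

```text
time: 3.9
ee_pos: [0.5094, 0.4208, 0.1987]
tcp_rot: [-179.9, 0.1, 99.8]
wrist_force: [-0.2, -0.2, -0.1]
opening: 0.0697
```

Run:
```python
from h import *
p=bot.camera('wrist');save(p,'w3');a,b,o=cur();print(a,o['tcp_rot'],o['q'].round(1),o['time'],o['opening'])
for d in bot.look_for(p,'carousel'): r=d['rect'];print(r,d['confidence'],pix2z(p,r[0]+r[2]/2,r[1]+r[3]/2,.045))
for d in bot.look_for(p,'mat'): r=d['rect'];print(r,d['confidence'],pix2z(p,r[0]+r[2]/2,r[1]+r[3]/2,0))
```

```text
[0.50946491 0.42031354 0.1998485 ] [-1.79953751e+02  4.82189409e-02  9.97896290e+01] [ 39.5  20.   22.2  92.2  -0.  119.7] 3.95 0.0701659894280229
[218.4, 210.6, 135.1, 138.2] 0.88 [0.52285846 0.35135166 0.045     ]
[0.0, 34.3, 146.0, 154.3] 0.76 [0.3495613 0.4553501 0.045    ]
[119.4, 1.7, 153.2, 58.0] 0.64 [0.430688   0.52338954 0.045     ]
[211.8, 328.3, 155.3, 55.9] 0.7 [0.54485308 0.24716947 0.        ]
```

View pics/w3.png

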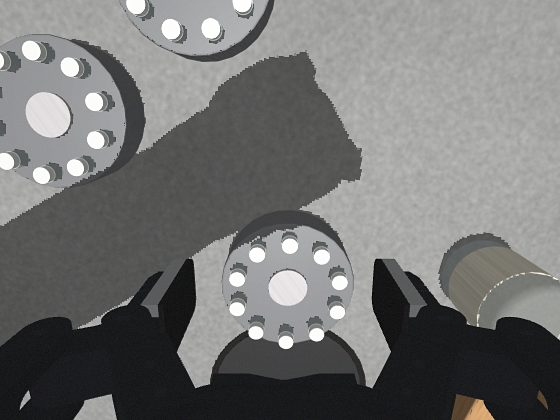

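Run:
```python
from h import *
p=bot.camera('wrist')
print(pix2z(p,288,287.5,.041),pix2z(p,288,285,.04), pix2z(p,288,225.5,.04))
```

```text
[0.52681211 0.34123489 0.041     ] [0.52651532 0.34298882 0.04      ] [0.51745932 0.39441881 0.04      ]
```

Request:
servo_tool(motion=[[[4, 3, 34, 0, 0, 0.003], [0, 0, 34, 0, 0, 0.003], [0, 0, 34, 0, 0, 0.003], [0, 0, 34, 0, 0, 0.003], [0, 0, 33, 0, 0, 0.003]]])

```text
time: 4.6
ee_pos: [0.5115, 0.4252, 0.0311]
tcp_rot: [179.9, -0.0, 99.0]
wrist_force: [0.8, 0.2, -0.6]
opening: 0.0702
```

Request:
servo_tool(motion=[[[0, 0, 0, 0, 0, 0], [0, 0, 0, 0, 0, 0]]])

```text
time: 4.8
ee_pos: [0.5114, 0.4256, 0.0326]
tcp_rot: [180.0, -0.0, 99.0]
wrist_force: [0.1, 0.7, -0.1]
opening: 0.0701
```

Run:
```python
from h import *
p=bot.camera('side');save(p,'s2');a,b,o=cur();print(a,o['tcp_rot'],o['time'])
x=cv2.resize(p['color'][180:360,140:380],None,fx=3.2,fy=3.2,interpolation=cv2.INTER_CUBIC)
cv2.imwrite('pics/s2z.png',x[:,:,::-1])
```

```text
[0.51195013 0.42627715 0.03386052] [ 1.79866338e+02 -7.77199348e-02  9.90143919e+01] 4.85
```

View pics/s2z.png

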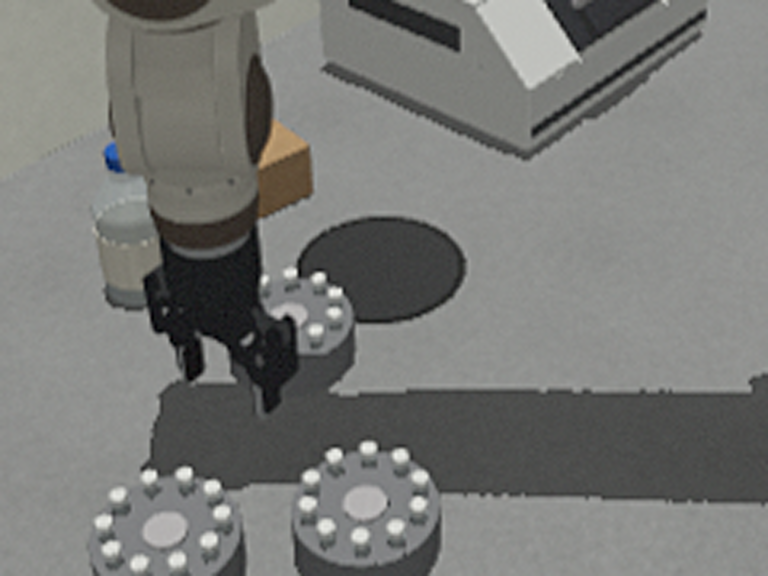

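Request:
servo_tool(motion=[[[-8, 0, 2, 0, 0, 0], [-8, 0, 1, 0, 0, 0], [-8, 0, 0, 0, 0, 0], [-8, 0, 0, 0, 0, 0], [-8, 0, 0, 0, 0, 0]]])

```text
time: 5.35
ee_pos: [0.5176, 0.3866, 0.0289]
tcp_rot: [180.0, -0.1, 99.1]
wrist_force: [-1.9, 4.7, 1.4]
opening: 0.0699
```

Request:
servo_tool(motion=[[[-10, 0, 0, 0, 0, 0], [-10, 0, 0, 0, 0, 0], [-10, 0, 0, 0, 0, 0], [-10, 0, 0, 0, 0, 0], [-10, 0, 0, 0, 0, 0]]])

```text
time: 5.85
ee_pos: [0.5255, 0.3371, 0.0288]
tcp_rot: [180.0, -0.1, 99.1]
wrist_force: [-1.6, 4.9, 2.3]
opening: 0.07
```

```bash
cat > look.py <<'E'
from h import *
import sys
n=sys.argv[1]
w=bot.camera('wrist');p=bot.camera('top');s=bot.camera('side');a,b,o=cur();print(a,o['tcp_rot'],o['time'],o['wrist_force'])
for q in (w,p,s):
    for d in bot.look_for(q,'carousel')[:3]: r=d['rect'];print(r,d['confidence'],pix2z(q,r[0]+r[2]/2,r[1]+r[3]/2,.025).round(3))
W=cv2.resize(w['color'],(400,300))
x=cv2.resize(s['color'][180:330,180:380],(400,300),interpolation=cv2.INTER_CUBIC)
y=cv2.resize(p['color'][140:290,150:350],(400,300),interpolation=cv2.INTER_CUBIC)
im=np.vstack([np.hstack([W,x]),np.hstack([y,y*0])])
cv2.imwrite(f'pics/{n}.png',im[:,:,::-1])
import pickle;pickle.dump((w,p,s),open('l.pkl','wb'))
E
python3 look.py l1
```

```text
[0.52537205 0.33628162 0.02832275] [-1.79995034e+02  4.49845550e-02  9.89875072e+01] 6.0 [-0.19886713 -0.27433226 -0.73267171]
[174.8, 260.5, 217.6, 127.6] 0.89 [0.528 0.322 0.025]
[146.3, 263.5, 40.3, 34.8] 0.95 [0.324 0.447 0.025]
[212.3, 203.1, 23.0, 28.7] 0.74 [0.539 0.268 0.025]
[116.2, 235.4, 33.1, 35.0] 0.56 [0.413 0.565 0.025]
[232.9, 317.8, 45.4, 50.7] 0.83 [0.326 0.451 0.025]
[225.0, 254.0, 38.9, 36.2] 0.82 [0.53  0.286 0.025]
[168.1, 327.1, 49.9, 50.4] 0.82 [0.416 0.565 0.025]
```

View pics/l1.png

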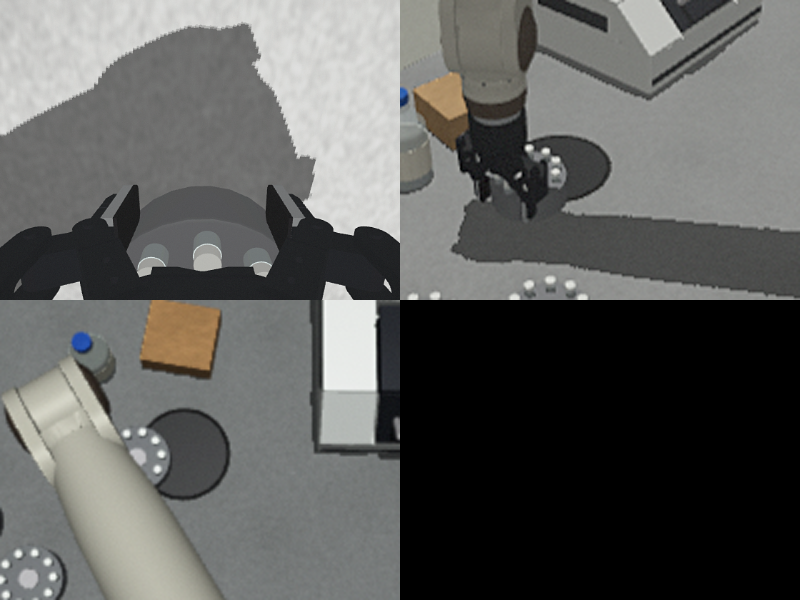

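Run:
```python
from h import *
import pickle;w,p,s=pickle.load(open('l.pkl','rb'))
c=pix2z(p,220,218.5,.041);print(c, proj(p,[.5335,.284,.041]))
```

```text
[0.53255626 0.27880376 0.041     ] (np.float64(218.45532483015364), np.float64(218.18784694317839))
```

Request:
servo_tool(motion=[[[-10, 0, 0, 0, 0, 0], [-10, 0, 0, 0, 0, 0], [-10, 0, 0, 0, 0, 0], [-10, 0, 0, 0, 0, 0], [-10, 0, 0, 0, 0, 0]]])

```text
time: 6.65
ee_pos: [0.5331, 0.2868, 0.0281]
tcp_rot: [-180.0, 0.0, 99.0]
wrist_force: [-1.1, 1.2, -1.9]
opening: 0.0703
```

Request:
servo_tool(motion=[[[-7, 0, 0, 0, 0, 0], [-6, 0, 0, 0, 0, 0], [-5, 0, 0, 0, 0, 0], [-3, 0, 0, 0, 0, 0], [0, 0, 0, 0, 0, 0]]])

```text
time: 7.15
ee_pos: [0.5365, 0.2668, 0.0284]
tcp_rot: [180.0, 0.0, 99.0]
wrist_force: [-0.4, -1.0, 1.2]
opening: 0.0702
```

```bash
python3 look.py l2
```

```text
[0.53653644 0.26720801 0.02848659] [1.79977117e+02 2.06818508e-02 9.90514465e+01] 7.3 [ 0.21700444 -0.08035231 -0.18364143]
[176.5, 262.8, 213.0, 125.1] 0.93 [0.539 0.252 0.025]
[115.1, 236.5, 35.2, 35.2] 0.92 [0.409 0.565 0.025]
[235.5, 198.3, 20.6, 33.2] 0.82 [0.549 0.194 0.025]
[166.1, 328.7, 54.5, 48.7] 0.88 [0.414 0.566 0.025]
[231.4, 319.3, 49.8, 49.7] 0.87 [0.322 0.452 0.025]
[238.2, 244.6, 37.7, 31.2] 0.7 [0.54  0.224 0.025]
```

View pics/l2.png

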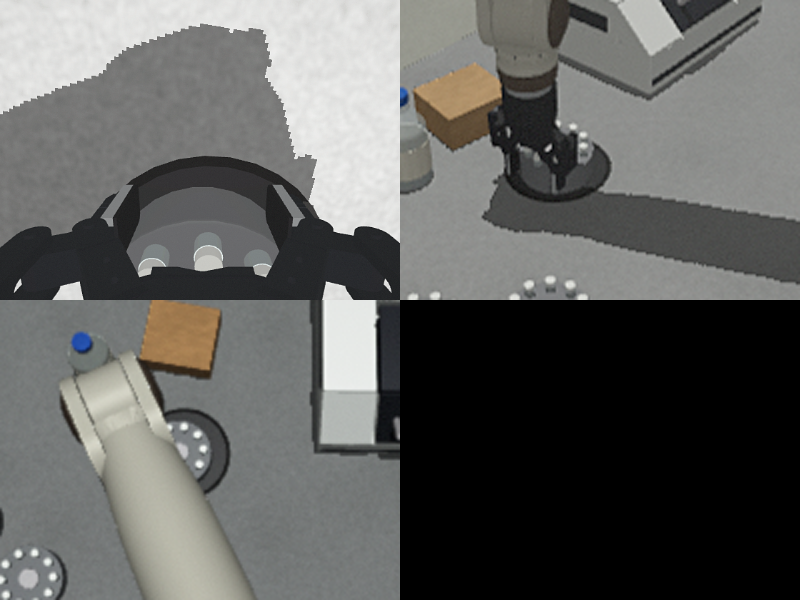

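Run:
```python
from h import *
import pickle;w,p,s=pickle.load(open('l.pkl','rb'))
save(w,'l2w')
print(pix2z(w,287,219,0),pix2z(w,287,261,0),pix2z(w,287,307,.04))
```

```text
[0.53470836 0.28665463 0.        ] [0.5377849  0.26765737 0.        ] [0.53730375 0.2684838  0.04      ]
```

View pics/l2w.png

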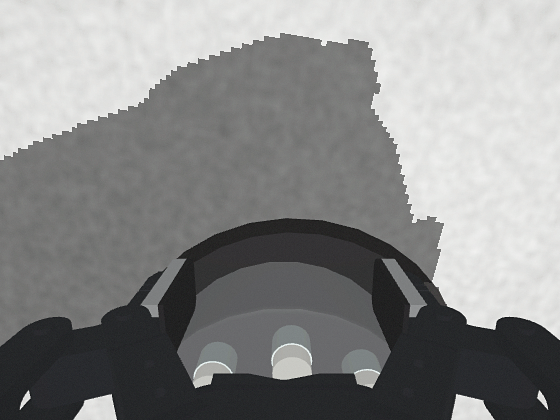

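Request:
servo_tool(motion=[[[-3, 0, 0, 0, 0, 0], [-2, 0, 0, 0, 0, 0], [0, 0, 0, 0, 0, 0], [15, 0, 0, 0, 0, 0], [20, 0, 0, 0, 0, 0]]])

```text
time: 7.95
ee_pos: [0.5317, 0.297, 0.0283]
tcp_rot: [180.0, 0.0, 99.0]
wrist_force: [0.6, 0.2, 0.6]
opening: 0.0698
```

Request:
servo_tool(motion=[[[20, 0, -5, 0, 0, 0], [0, 0, -30, 0, 0, 0], [0, 0, -45, 0, 0, 0], [0, 0, -45, 0, 0, 0], [0, 0, -45, 0, 0, 0]]])

```text
time: 8.45
ee_pos: [0.528, 0.3172, 0.1999]
tcp_rot: [-180.0, 0.0, 99.1]
wrist_force: [0.6, 1.2, -0.0]
opening: 0.0698
```

Request:
servo_tool(motion=[[[0, 0, -45, 0, 0, 0], [0, 0, -45, 0, 0, 0], [0, 0, 0, 0, 0, 0], [0, 0, 0, 0, 0, 0]]])

```text
time: 8.85
ee_pos: [0.5288, 0.3174, 0.2893]
tcp_rot: [179.9, -0.0, 99.1]
wrist_force: [-1.2, -0.8, -1.4]
opening: 0.07
```

```bash
python3 look.py l3; python3 -c "
from h import *
import pickle;w,p,s=pickle.load(open('l.pkl','rb'))
save(w,'l3w')"
```

```text
[0.5281402  0.31673888 0.28655337] [-1.79861747e+02  6.50950271e-02  9.90641335e+01] 9.0 [-0.23093662 -0.6474597  -0.03929608]
[25.0, 0.0, 137.0, 63.5] 0.62 [0.33  0.42  0.025]
[230.5, 215.4, 104.7, 104.3] 0.57 [0.546 0.208 0.025]
[224.9, 199.9, 31.4, 35.9] 0.8 [0.539 0.211 0.025]
[116.3, 237.6, 34.5, 32.9] 0.78 [0.409 0.562 0.025]
[147.8, 261.0, 39.7, 36.3] 0.74 [0.329 0.444 0.025]
[231.4, 320.3, 48.8, 48.7] 0.96 [0.322 0.454 0.025]
[238.6, 242.7, 39.5, 36.1] 0.86 [0.535 0.223 0.025]
[166.7, 325.5, 51.3, 54.0] 0.63 [0.417 0.566 0.025]
```

View pics/l3w.png

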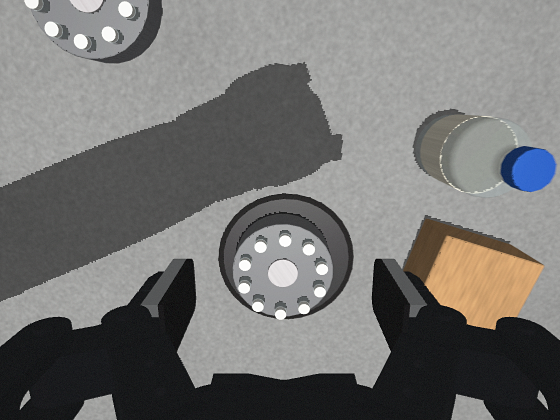

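View pics/l3.png

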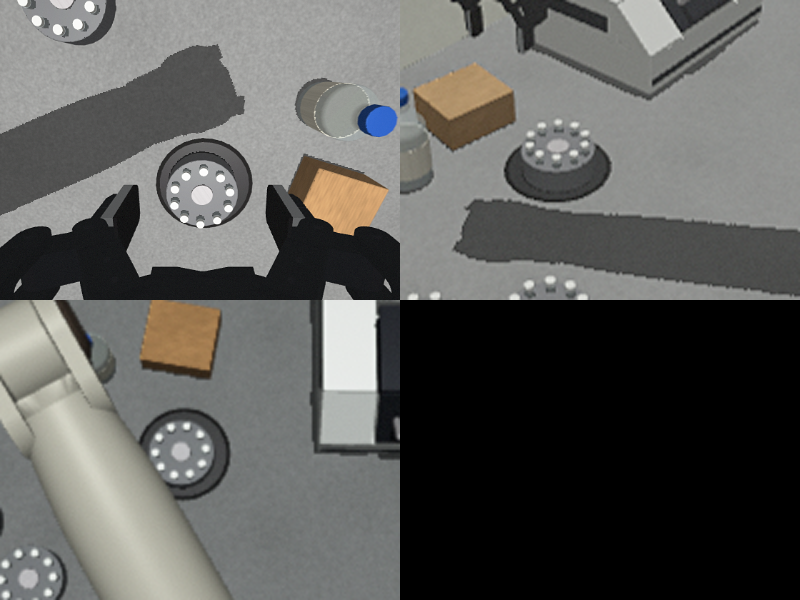

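Run:
```python
from h import *
import pickle;w,p,s=pickle.load(open('l.pkl','rb'))
print('car w',pix2z(w,283,273,.041),'car top',pix2z(p,240.2,216,.041),'side',pix2z(s,180+157/2,180+145/2,.041))
print('mat edges w',pix2z(w,219.5,262,0),pix2z(w,353,262,0),pix2z(w,286,194.5,0))
tz=np.array([np.cos(np.pi/4)*1,0,-np.sin(np.pi/4)])
a,b,o=cur()
# target rotation: bar along tool x
psi=1.3
R1=Ro.from_euler('z',psi,degrees=True)
# shut grasp: tool z =(.707,0,-.707), tool x=+y
R45=R1*Ro.from_matrix(np.column_stack([[0,1,0],np.cross([.7071,0,-.7071],[0,1,0]),[.7071,0,-.7071]]))
print(R45.as_euler('xyz',degrees=True))
bar=np.array([.558,-.189,.153]); pre=bar-R45.as_matrix()[:,2]*.10;print(pre)
plan([.40,.05,.33],[180,0,91.3],7)
```

```text
car w [0.54580391 0.20944027 0.041     ] car top [0.54248361 0.21176492 0.041     ] side [0.5475028  0.20905215 0.041     ]
mat edges w [0.47212284 0.19244255 0.        ] [0.62882862 0.21740407 0.        ] [0.53698515 0.28628559 0.        ]
[ 1.35000000e+02 -1.27222187e-14  9.13000000e+01]
[ 0.48730752 -0.19060424  0.22371068]
[-34.7, -24.1, -6.1, -0.0003, 0.0001, 0.0193]
[-35.2, -23.4, -6.0, -0.0003, 0.0001, 0.0193]
[-35.6, -22.7, -6.1, -0.0003, 0.0001, 0.0193]
[-36.1, -22.1, -6.1, -0.0003, 0.0001, 0.0193]
[-36.5, -21.3, -6.1, -0.0003, 0.0001, 0.0193]
[-36.8, -20.6, -6.1, -0.0003, 0.0001, 0.0193]
[-37.3, -19.9, -6.2, -0.0003, 0.0001, 0.0193]
end [0.4  0.05 0.33] [1.7998e+02 2.0000e-02 9.1310e+01]
```

Run:
```python
from h import *
plan([.466,-.19,.245],[135,0,91.3],13)
```

```text
[-37.7, -10.8, 3.3, -0.0605, -0.004, 0.0099]
[-37.8, -10.7, 2.8, -0.0605, -0.004, 0.0099]
[-37.9, -10.4, 2.3, -0.0605, -0.004, 0.0099]
[-38.0, -10.2, 1.8, -0.0605, -0.004, 0.0099]
[-38.1, -9.9, 1.4, -0.0605, -0.004, 0.0099]
[-38.2, -9.6, 0.9, -0.0605, -0.004, 0.0099]
[-38.3, -9.3, 0.5, -0.0605, -0.004, 0.0099]
[-38.4, -8.9, 0.1, -0.0605, -0.004, 0.0099]
[-38.4, -8.5, -0.2, -0.0605, -0.004, 0.0099]
[-38.6, -8.1, -0.6, -0.0605, -0.004, 0.0099]
[-38.6, -7.7, -1.0, -0.0605, -0.004, 0.0099]
[-38.7, -7.3, -1.2, -0.0605, -0.004, 0.0099]
[-38.8, -6.7, -1.5, -0.0605, -0.004, 0.0099]
end [ 0.466 -0.19   0.245] [ 1.3497e+02 -1.0000e-02  9.1300e+01]
```

Request:
servo_tool(motion=[[[-38, -11, 3, -0.06, -0.004, 0.01], [-38, -10.5, 3, -0.06, -0.004, 0.01], [-38, -10.5, 2, -0.06, -0.004, 0.01], [-38, -10, 2, -0.06, -0.004, 0.01], [-38, -10, 1, -0.06, -0.004, 0.01]]], gripper=60)

```text
time: 9.65
ee_pos: [0.504, 0.1199, 0.2717]
tcp_rot: [162.7, 0.7, 96.0]
wrist_force: [0.1, -0.0, 0.9]
opening: 0.0602
```

Request:
servo_tool(motion=[[[-38, -9.5, 1, -0.06, -0.004, 0.01], [-38, -9.5, 0.5, -0.06, -0.004, 0.01], [-38.5, -9, 0, -0.06, -0.004, 0.01], [-38.5, -8.5, 0, -0.06, -0.004, 0.01]]])

```text
time: 10.05
ee_pos: [0.4845, -0.0354, 0.2588]
tcp_rot: [148.8, 0.6, 93.6]
wrist_force: [0.3, -0.0, 0.7]
opening: 0.0598
```

Run:
```python
from h import *
print(bot.get_obs()['q'].round(1))
plan([.466,-.19,.245],[135,0,91.3],5)
```

```text
[ -6.8 -33.9 -26.6  66.5   4.8  80.7]
[-30.6, -6.4, -0.3, -0.0483, -0.0032, 0.0077]
[-30.6, -6.2, -0.4, -0.0483, -0.0032, 0.0077]
[-30.7, -5.9, -0.7, -0.0483, -0.0032, 0.0077]
[-30.8, -5.6, -0.8, -0.0483, -0.0032, 0.0077]
[-30.8, -5.4, -1.0, -0.0483, -0.0032, 0.0077]
end [ 0.466 -0.19   0.245] [1.3499e+02 1.0000e-02 9.1310e+01]
```

```bash
cat > fk.py <<'E'
import numpy as np
from scipy.optimize import least_squares
D=[((4.979,10.078,95.098),.550,.2503),((-5.9,10.8,106.6),np.hypot(.4025,.1868),.3514),((20,22.2,92.2),np.hypot(.5095,.4203),.1998)]
from h import *
p,r,o=cur(); D.append((o['q'][1:4],np.hypot(p[0],p[1]),p[2]))
def f(x,q):
    L1,L2,a,h,Lt=x;q2,q3,q4=np.radians(q);fa=q2-q3
    return a+L1*np.sin(q2)+L2*np.cos(fa)+Lt*np.cos(fa+q4),h+L1*np.cos(q2)-L2*np.sin(fa)-Lt*np.sin(fa+q4)
def res(x): return np.concatenate([np.subtract(f(x,q),(r,z)) for q,r,z in D])
s=least_squares(res,[.5,.5,0,.3,.25]);print(s.x,s.fun)
x=s.x
def ik(r,z,pitch):
    g=lambda q:[*np.subtract(f(x,q),(r,z))*100,(q[0]-q[1]+q[2]-pitch)/10]
    t=least_squares(g,[-30,-20,70]);return t.x.round(1),t.cost
for P,pi in [((.466,-.19,.245),45),((.488,-.19,.224),45),((.558,-.19,.153),45),((.618,-.19,.303),90),((.558,-.19,.153),60),((.488,-.19,.224),60),((.509,-.189,.237),60)]:
    print(P,pi,ik(np.hypot(P[0],P[1]),P[2],pi))
E
python3 fk.py
```

```text
[ 0.44024645  0.51337968 -0.00206629  0.2041704   0.43796399] [-2.50135090e-03  1.19222179e-04  1.43594703e-03  2.46510769e-04
  1.02169447e-03 -1.89730553e-04  4.37098903e-05 -1.76002561e-04]
(0.466, -0.19, 0.245) 45 (array([-45.8, -40.9,  49.9]), np.float64(1.4293374932523072e-20))
(0.488, -0.19, 0.224) 45 (array([-42.5, -41.9,  45.5]), np.float64(8.977357895741226e-28))
(0.558, -0.19, 0.153) 45 (array([-29.4, -43.5,  30.9]), np.float64(3.851859888774472e-30))
(0.618, -0.19, 0.303) 90 (array([ 19.9,  33.8, 103.9]), np.float64(6.310381789003836e-25))
(0.558, -0.19, 0.153) 60 (array([-17.5, -27.8,  49.7]), np.float64(3.3635667146600697e-20))
(0.488, -0.19, 0.224) 60 (array([-28. , -26.8,  61.2]), np.float64(9.629649721936179e-29))
(0.509, -0.189, 0.237) 60 (array([-25.2, -23.6,  61.5]), np.float64(3.8518598887744717e-28))
```

Run:
```python
from h import *
plan([.495,-.19,.243],[145,0,91.3],5)
```

```text
[-31.0, -1.7, 3.1, -0.0134, -0.0025, 0.008]
[-30.9, -1.5, 3.1, -0.0134, -0.0025, 0.008]
[-31.0, -1.2, 3.2, -0.0134, -0.0025, 0.008]
[-30.9, -1.1, 3.3, -0.0134, -0.0025, 0.008]
[-31.0, -0.9, 3.3, -0.0134, -0.0025, 0.008]
end [ 0.495 -0.19   0.243] [ 1.4499e+02 -1.0000e-02  9.1290e+01]
```

Request:
servo_tool(motion=[[[-31, -1.5, 3, -0.0134, -0.0025, 0.008], [-31, -1.5, 3, -0.0134, -0.0025, 0.008], [-31, -1.5, 3, -0.0134, -0.0025, 0.008], [-31, -1, 3.5, -0.0134, -0.0025, 0.008], [-31, -1, 3.5, -0.0134, -0.0025, 0.008]]])

```text
time: 10.55
ee_pos: [0.4951, -0.1903, 0.2426]
tcp_rot: [145.1, -0.1, 91.2]
wrist_force: [0.7, 0.5, 0.5]
opening: 0.06
```

Request:
servo_tool(motion=[[[0, 0, 0, 0, 0, 0], [0, 0, 0, 0, 0, 0]]])

```text
time: 10.75
ee_pos: [0.495, -0.1894, 0.2423]
tcp_rot: [145.2, -0.1, 91.2]
wrist_force: [-0.2, -0.2, 0.1]
opening: 0.0601
```

Run:
```python
from h import *
w=bot.camera('wrist');save(w,'w4');s=bot.camera('side');a,b,o=cur();print(a,o['tcp_rot'],o['time'],o['q'].round(1))
x=cv2.resize(s['color'][100:250,230:430],(800,600),interpolation=cv2.INTER_CUBIC)
cv2.imwrite('pics/s4.png',x[:,:,::-1])
import pickle;pickle.dump((w,s),open('l4.pkl','wb'))
print(proj(w,[.558,-.189,.153]))
```

```text
[ 0.49545522 -0.18837524  0.2431008 ] [ 1.45174691e+02 -5.34936829e-02  9.13131040e+01] 10.85 [-29.2 -28.1 -26.   61.1  16.9  64.2]
(np.float64(284.93765047346693), np.float64(212.82335588823273))
```

View pics/w4.png

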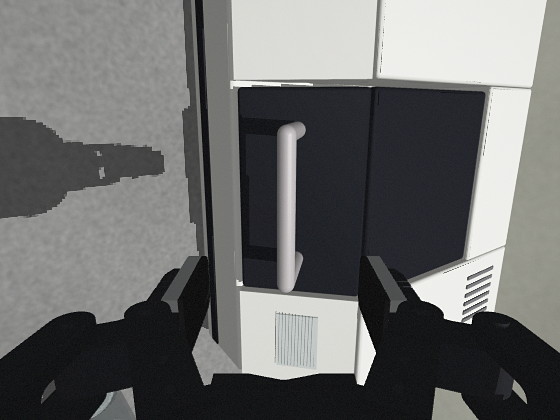

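View pics/s4.png

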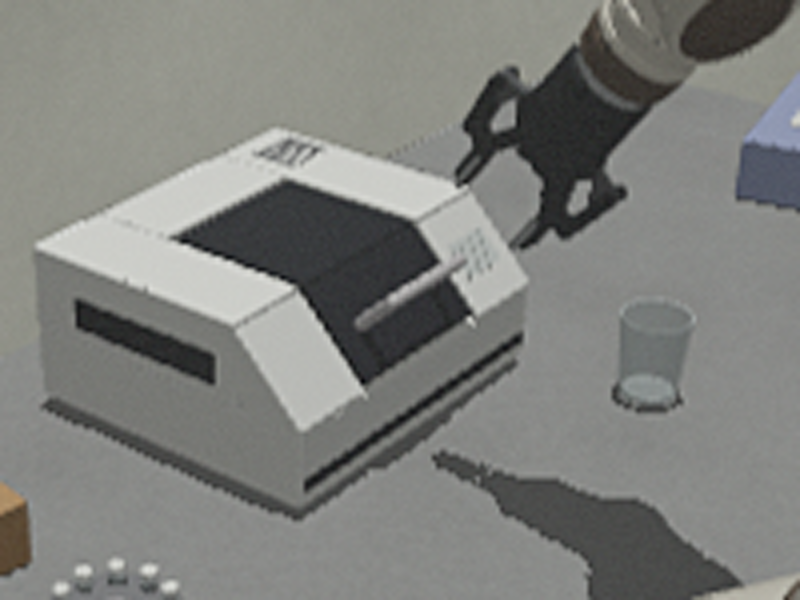

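Run:
```python
from h import *
import pickle;w,s=pickle.load(open('l4.pkl','rb'))
a=pix2z(w,288.5,131,.153);b=pix2z(w,286.5,284,.153);print(a,b,(a+b)/2)
for q in [a,b]: print(proj(s,q))
print('tip sep', proj(w,[.558,-.139,.153]),proj(w,[.558,-.239,.153]))
print('carry: TCP ray line; tool pt at bar dist', [proj(w,cur()[0]+cur()[1].apply([0,y,d])) for y in(0,.03,-.03) for d in (0,.1)])
```

```text
[ 0.55960964 -0.13707567  0.153     ] [ 0.56034189 -0.23989254  0.153     ] [ 0.55997577 -0.18848411  0.153     ]
(np.float64(327.13675974458437), np.float64(175.10475452416046))
(np.float64(344.86353365924276), np.float64(164.27680753182952))
tip sep (np.float64(286.3012940190914), np.float64(134.24846463327992)) (np.float64(283.70858079912296), np.float64(283.6439279623677))
carry: TCP ray line; tool pt at bar dist [(np.float64(285.84389243482383), np.float64(292.1753740046207)), (np.float64(285.17916352960896), np.float64(213.90021098402192)), (np.float64(368.38958263599676), np.float64(292.06292768027333)), (np.float64(333.5654066475891), np.float64(213.80793103246455)), (np.float64(203.3929617319119), np.float64(292.287691244612)), (np.float64(236.8254955391213), np.float64(213.9924288098387))]
```

Request:
servo_tool(motion=[[[0, 1, 25, 0, 0, 0], [0, 0, 25, 0, 0, 0], [0, 0, 25, 0, 0, 0], [0, 0, 20, 0, 0, 0], [0, 0, 15, 0, 0, 0]]])

```text
time: 11.35
ee_pos: [0.5597, -0.1858, 0.1523]
tcp_rot: [145.2, -0.1, 91.4]
wrist_force: [-0.0, 0.0, -0.2]
opening: 0.0596
```

Request:
servo_tool(motion=[[[0, 0, 0, 0, 0, 0]]])

```text
time: 11.45
ee_pos: [0.5591, -0.1857, 0.1513]
tcp_rot: [145.3, -0.1, 91.4]
wrist_force: [-0.4, -0.9, 0.0]
opening: 0.0599
```

Run:
```python
from h import *
w=bot.camera('wrist');save(w,'w5');s=bot.camera('side');a,b,o=cur();print(a,o['tcp_rot'],o['time'],o['wrist_force'])
x=cv2.resize(s['color'][100:250,230:430],(800,600),interpolation=cv2.INTER_CUBIC)
cv2.imwrite('pics/s5.png',x[:,:,::-1])
```

```text
[ 0.55923479 -0.18654302  0.15390159] [ 1.45159979e+02 -4.30446449e-02  9.13732439e+01] 11.55 [-0.42273603 -0.86614798  1.44196212]
```

View pics/w5.png

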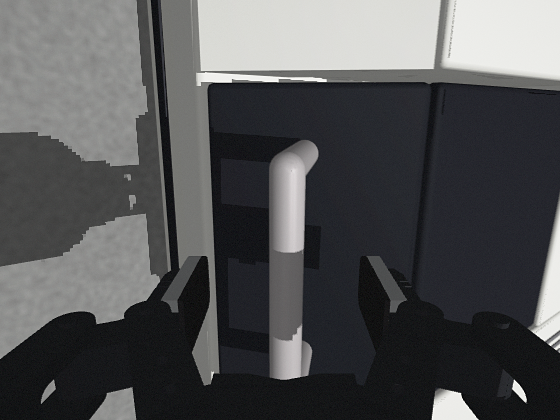

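View pics/s5.png

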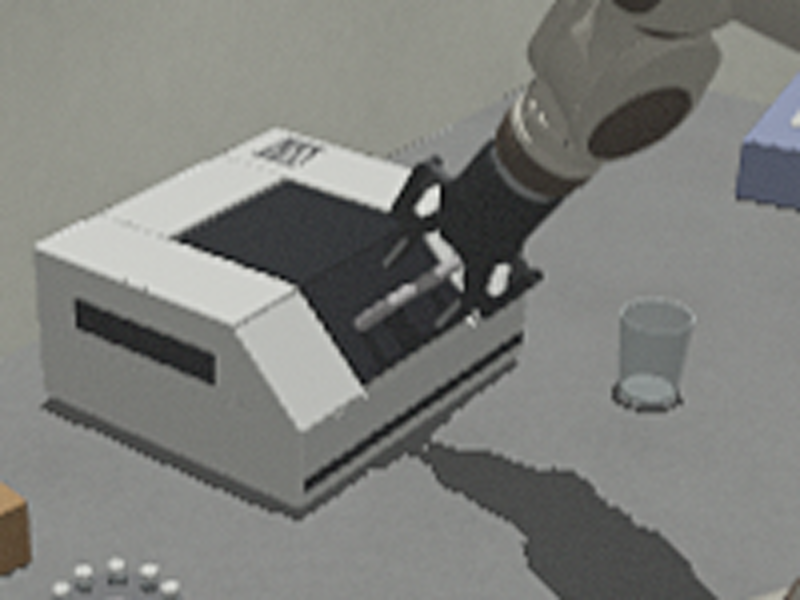

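Request:
servo_tool(motion=[[[0, 0, 0, 0, 0, 0], [0, 0, 0, 0, 0, 0], [0, 0, 0, 0, 0, 0], [0, 0, 0, 0, 0, 0], [0, 0, 0, 0, 0, 0]]], gripper=4, newtons=40)

```text
time: 12.05
ee_pos: [0.5583, -0.1877, 0.1536]
tcp_rot: [145.2, -0.1, 91.2]
wrist_force: [-11.4, 0.6, 5.3]
opening: 0.0105
```

Run:
```python
from h import *
w=bot.camera('wrist');save(w,'w6');a,b,o=cur();print(a,o['tcp_rot'],o['time'],o['wrist_force'],o['torque'],o['opening'])
# rows: rotation about hinge
th=np.radians(1.3);ux=np.array([np.cos(th),np.sin(th),0])
hinge=a+ux*.212;hinge[2]=a[2]+.002
ax=b.inv().apply([-np.sin(th),np.cos(th),0]) # hinge axis in tool
print('axis',ax)
# raising front: rotation about +y by +? (x->-z for +y), front (-x)->+z : +y
c=b.inv().apply(hinge-a)
for n,A in ((18,45),):
    R=Ro.from_rotvec(ax*np.radians(A)/n); d=c-R.apply(c); print((d*1000).round(2),R.as_rotvec().round(4))
    print('end',hinge+Ro.from_rotvec(np.array([-np.sin(th),np.cos(th),0])*np.radians(A)).apply(a-hinge))
```

```text
[ 0.55831751 -0.18770737  0.15363921] [ 1.45226487e+02 -5.15151428e-02  9.12254979e+01] 12.1 [-11.76182456   0.56454974   5.18509682] [0.16361998 1.81461278 0.06606898] 0.010380611755584742
axis [ 9.99998750e-01 -1.58088022e-03 -3.06983735e-06]
[ 0.01  5.37 -7.53] [ 0.0436 -0.0001 -0.    ]
end [ 0.61898104 -0.18633072  0.30413164]
```

View pics/w6.png

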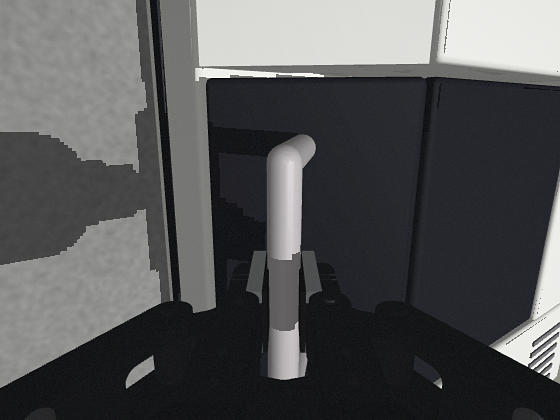

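Request:
servo_tool(motion=[[[0, 5.4, -7.5, 0.0436, 0, 0], [0, 5.4, -7.5, 0.0436, 0, 0], [0, 5.4, -7.5, 0.0436, 0, 0], [0, 5.4, -7.5, 0.0436, 0, 0]]])

```text
time: 12.5
ee_pos: [0.5611, -0.1876, 0.1899]
tcp_rot: [155.4, -0.1, 91.2]
wrist_force: [-1.2, -0.6, -2.5]
opening: 0.0102
```

Request:
servo_tool(motion=[[[0, 0, 0, 0, 0, 0]]])

```text
time: 12.6
ee_pos: [0.5613, -0.1876, 0.1906]
tcp_rot: [155.4, -0.1, 91.2]
wrist_force: [-10.2, -0.1, -1.4]
opening: 0.0107
```

Run:
```python
from h import *
w=bot.camera('wrist');save(w,'w7');a,b,o=cur();print(a,o['tcp_rot'],o['time'],o['wrist_force'],o['torque'],o['opening'],o['q'].round(1))
```

```text
[ 0.56115343 -0.18764631  0.18982201] [ 1.55373915e+02 -6.18924689e-02  9.12299430e+01] 12.65 [-6.90168262 -0.32031758 -1.37868499] [-0.11617451  1.80694493 -0.13827394] 0.010580137840564163 [-22.9 -11.9 -16.6  62.6   9.9  67.9]
```

View pics/w7.png

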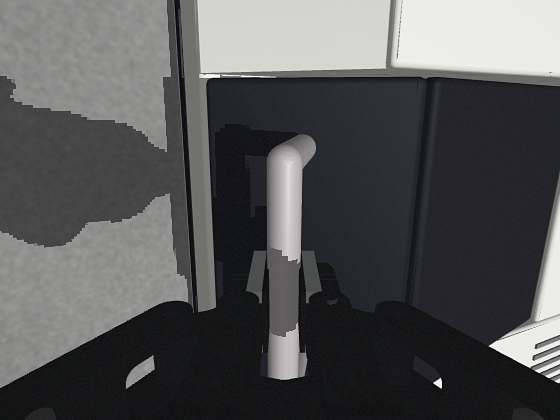

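Request:
servo_tool(motion=[[[0, 5.4, -7.5, 0.0436, 0, 0], [0, 5.4, -7.5, 0.0436, 0, 0], [0, 5.4, -7.5, 0.0436, 0, 0], [0, 5.4, -7.5, 0.0436, 0, 0], [0, 5.4, -7.5, 0.0436, 0, 0]]])

```text
time: 13.15
ee_pos: [0.5737, -0.1875, 0.2346]
tcp_rot: [167.9, -0.0, 91.2]
wrist_force: [-4.6, -1.5, -0.6]
opening: 0.0105
```

Request:
servo_tool(motion=[[[0, 5.4, -7.5, 0.0436, 0, 0], [0, 5.4, -7.5, 0.0436, 0, 0], [0, 5.4, -7.5, 0.0436, 0, 0], [0, 5.4, -7.5, 0.0436, 0, 0], [0, 5.4, -7.5, 0.0436, 0, 0]]])

```text
time: 13.65
ee_pos: [0.5958, -0.1871, 0.2757]
tcp_rot: [-179.7, -0.0, 91.2]
wrist_force: [-4.4, -2.1, 0.2]
opening: 0.0106
```

Request:
servo_tool(motion=[[[0, 5.4, -7.5, 0.0436, 0, 0], [0, 5.4, -7.5, 0.0436, 0, 0], [0, 5.4, -7.5, 0.0436, 0, 0], [0, 5.4, -7.5, 0.0436, 0, 0], [0, 0, 0, 0, 0, 0]]])

```text
time: 14.15
ee_pos: [0.6191, -0.1868, 0.3038]
tcp_rot: [-169.5, -0.0, 91.3]
wrist_force: [-14.4, -0.5, 9.0]
opening: 0.0105
```

Request:
servo_tool(motion=[[[0, 0, 0, 0, 0, 0], [0, 0, 0, 0, 0, 0], [0, 0, 0, 0, 0, 0], [0, 0, 0, 0, 0, 0], [0, 0, 0, 0, 0, 0]]])

```text
time: 14.65
ee_pos: [0.6193, -0.1868, 0.3042]
tcp_rot: [-169.8, -0.0, 91.2]
wrist_force: [-6.7, -2.2, 2.3]
opening: 0.0107
```

Run:
```python
from h import *
w=bot.camera('wrist');save(w,'w8');s=bot.camera('side');t=bot.camera('top');save(t,'t8');a,b,o=cur();print(a,o['tcp_rot'],o['time'],o['wrist_force'],o['torque'],o['opening'],o['q'].round(1))
x=cv2.resize(s['color'][90:285,170:430],(800,600),interpolation=cv2.INTER_CUBIC)
cv2.imwrite('pics/s8.png',x[:,:,::-1])
print(np.degrees(np.arctan2(a[2]-.155,.7705-a[0])))
```

```text
[ 0.61931335 -0.18682087  0.30419757] [-1.69799601e+02 -4.89303804e-03  9.12415425e+01] 14.8 [-6.97659788 -1.40997405  2.76191466] [-0.30700054  1.22330707 -0.0411945 ] 0.010306899695168471 [-15.6  34.3  53.1 118.6  -2.9  73.4]
44.62060613887915
```

View pics/w8.png

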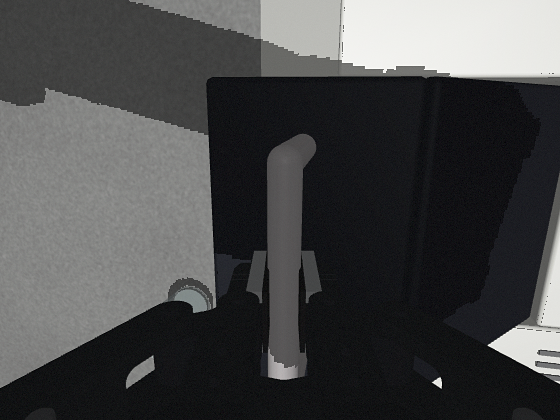

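View pics/s8.png

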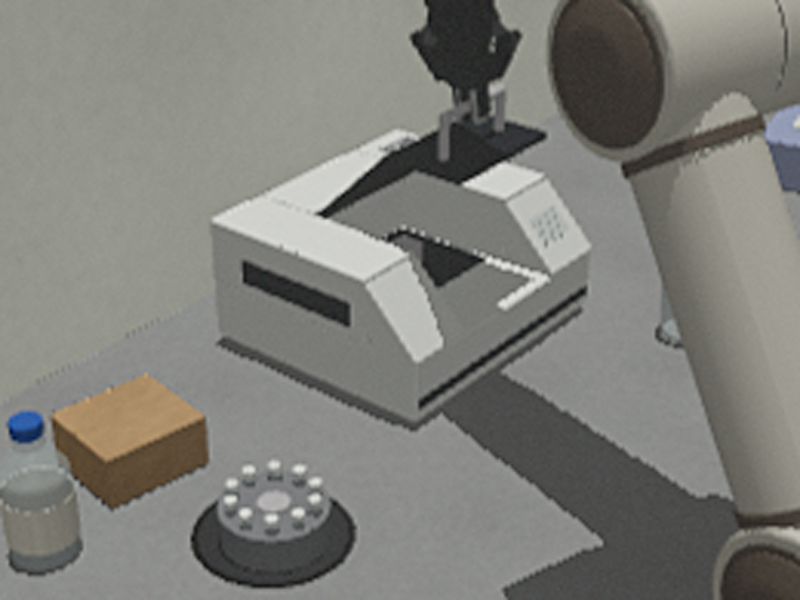

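View pics/t8.png

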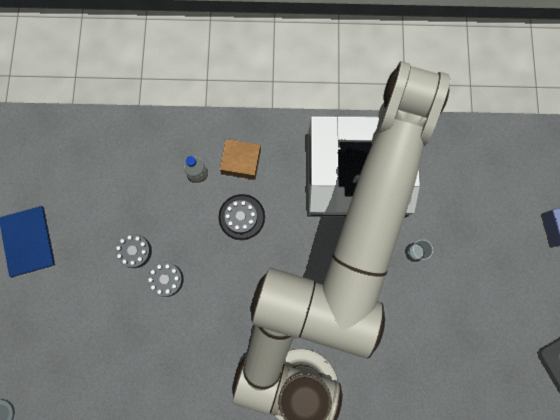

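Run:
```python
from h import *
a,b,o=cur();print(a,o['qd'].round(2),o['wrist_force'],o['opening']);print(bot.job_done())
```

```text
[ 0.61931335 -0.18682087  0.30419757] [ 0.02 -0.07 -0.01 -0.08  0.06 -0.03] [-6.97659788 -1.40997405  2.76191466] 0.010306899695168471
the job is handed in; nothing more can be done
None
```

The carousel stands on the mat and the robot is holding the lid at about 45°. I handed the job in at about 14.8 s of the 58 s allowed; it reports no verdict.

- **Carousel:** I pushed the rightmost of the three look-alikes along the bench with the half-open fingers straddling its rear edge. The wrist and side cameras put its centre within about 3 mm of the mat's centre, and the top camera within about 5 mm. It stands upright.
- **Lid:** I gripped the bar at 40 N and swung it up about the hinge. The tool turned 45.0°, and working from the bar's position gives 44.6°. The lid kept its place in the wrist picture through the lift, so the bar did not slip. The arm was essentially still, with about 8 N at the wrist.
- **Bystanders:** The bottle, beaker and wipes box show at their starting places in the last top picture.
- **Disagreement:** The gripper read about 10.5 mm open on the 12 mm bar. The pictures show the bar held squarely between the pads.

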